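Part two stuck bins in a stripper fork and sort them by size

TASK

Two steel parts bins are stuck one inside the other. Stand the pair in the stripper fork with the outer bin's end lips under the ledges and let go, then pull the inner bin up and out of it. Finally set the small bin in the small plywood tray and the large bin in the large tray, each upright and flat on the tray's floor, and leave the other things on the bench where they are.

Things in the scene. Friction and masses are not known exactly. Their poses are not given: they have to be found in the camera images.
- large_bin: Large outer bin, plain sheet steel, open top: 64 mm wide (its x), 100 mm long (its y), 60 mm high, walls and floor 3 mm, about 0.26 kg. At each end of its length a flat lip 54 mm wide sticks out 15 mm at rim height (underside 56, top 60 mm up), so 130 mm over the lips. Both ends alike. Origin: centre of its underside; z up.
- bin_leaves (a point): Point 40 mm above the large bin's origin, midway between two sprung leaves in its end walls, which clamp what is nested inside: lifted alone, the small bin brings the large one along; with the large one held down it comes out with a straight upward pull of about 6 to 20 N.
- small_bin: Small inner bin, plain sheet steel, open at the top: 53 mm wide (its x), 84 mm long (its y), 81 mm high, walls and floor 3 mm, no lips. Origin: centre of its underside; z up. About 0.15 kg. At the start it stands on the large bin's floor, axes along the large bin's, its top 24 mm above the large bin's rim.
- stripper_fork: Stripper fork, fixed to the bench: two upright timber cheeks 110 mm long (x = -55 to 55 mm), 142 mm apart (y = -71 to 71), each with a dark steel ledge on top that overhangs inward. Open at its front (-x, towards the robot) and above the middle; a tie bar 12 mm high behind, x = 55 to 73 mm. Origin: centre between the cheeks at bench height.
- fork_slot (a point): Point 67 mm above the fork's origin, level with the undersides of its ledges. The ledges are 6 mm thick and leave a gap of 110 mm (y = -55 to 55 mm of the fork). The pair of bins, its length along the fork's y, on or just above the bench, slides in along the fork's +x, the lips under the ledges.
- large_tray_in (a point): Centre of the inner floor of the large plywood tray, 6 mm above the bench. The tray is fixed, inside 93 mm (x) by 153 mm (y), rim 18 mm above the bench, walls 6 mm. z up; its long side is y.
- small_tray_in (a point): Centre of the inner floor of the small plywood tray, 6 mm above the bench. The tray is fixed, inside 73 mm (x) by 113 mm (y), rim 18 mm above the bench, walls 6 mm. z up; its long side is y. The two trays may have changed places.
- sanding_block: Bystander: cream sanding block, 64 x 112 x 28 mm, loose; origin at the centre of its underside.
- tape_measure: Bystander: yellow tape measure standing on edge, 32 x 71 x 63 mm, loose; origin at the centre of its underside.
- screwdriver: Bystander: screwdriver with a yellow handle, 175 mm long, 29 mm thick, loose; origin at the centre of its underside.
Not all that is in view belongs to the job. What is shaped like the small_bin but purple is not meant.

How it is judged:
By the outcome, as a careful person would: the job done as asked, in the order asked, and still so for the second after the job is handed in, with the robot touching nothing.
It also fails if it takes over 69 s, if anything falls off the work surface, if the arm or the gripper's body presses on something with over 40 N, if the wrist force passes 120 N, or if a joint passes its speed limit or range.

ROBOT

A 6-joint arm with a two-finger parallel gripper is mounted at the origin on a cart in front of the work surface, level with it; the furniture and walls round the work are solid. World frame = base frame: x ahead of the robot, y to its left, z up, the work surface at z = 0. Lengths are in m, angles in rad, forces in N, time in s.
With the tool pointing down it reaches from about 0.35 to 0.925 m from the base axis. Payload 6.4 kg.
Tool frame: the origin (TCP) lies at the very end of the fingers, on their centre line; the grasp point (between the pads) lies 19 mm behind it; z points along the fingers, y is the line along which they close (so a half turn about z gives the same grasp; the last joint's range is limited). The gripper opens to 85 mm and grips with 20 to 120 N. Pads are 22 mm wide; open, the fingers measure 114 mm over their backs; the gripper's body (76 mm by 85 mm) begins 54 mm behind the grasp point. The pads swing forward as they close: fully open they stand 13 mm farther back than shut.
Start: joints at [-1.343, 0.245, 1.558, -0, 1.339, -0.174], TCP at [0.254, -0.598, 0.231] pointing down, gripper open.
Joint ranges: [-3.13, 3.13], [-1.02, 2.26], [0.13, 2.54], [-0.95, 4.09], [0.21, 2.88], [-2.74, 2.74]. Speed limits (rad/s): [2.57, 2.57, 3.14, 3.14, 3.14, 3.14].

INTERFACE

Orientations are given as [roll, pitch, yaw] about the fixed x, y, z axes, in that order (R = Rz(yaw) Ry(pitch) Rx(roll)).
In Python, from workcell import observe, grab_frame, job_done gives the robot as it stands. The module is installed in compiled form; this text tells all that it offers.
- The arm moves only by the tool apply_moves, never from a script. Its argument "rows" is a list of rows, each a list of 3 entries, a list of its own where there are three numbers: the shift along the world's x, y, z in cm, then the turn, a rotation vector about the world's x, y, z in degrees, then the opening, from 0 (shut) to 1 (fully open). In form: [[[dx, dy, dz], [ax, ay, az], hand], ...]. A call has exactly 8 rows; each row shifts and turns the commanded pose from where the row before left it; what a row does not reach is not made up. A row lasts 1/10 s, in which the tool goes at most 50 mm and 8.59 degrees, less where a joint would pass 70% of its speed; a pose out of reach is approached as far as the arm can. A call with a gripper value outside its range is refused whole. The fingers move at their own pace and stop on an object; "grip_force" is the grip in N (left out, the last holds). Time passes only in rows, so rows that do not move let the fingers close, or fill a call up. It gives the time, the measured TCP pose, the force, the opening and the grip force at its end, in the units of the state.
- observe(): the state, without advancing time (a new reading comes with each control period).
- grab_frame(name): name is "side" or "top"; returns a dict with "color" (384x512x3 uint8, red, green, blue), "depth" (384x512 float32, m along the optical axis (not along the pixel's ray), 0 where there is no reading), "K" (3x3 intrinsics, pixels), "D" ([k1, k2, p1, p2, k3] as OpenCV has them; the pictures are not rectified), "rvec" (rotation vector, rad) and "tvec" (3), from world to camera coordinates, as OpenCV has them. Camera axes: x right, y down, z forward; pixel columns grow to the right and rows downward; lengths in m; the calibration is good to about 2 mm. A picture is of the moment at which its call begins.
- job_done(): hands the job in; it is judged then, once.
The state is a dict: "time_s": time; "joints": joint angles; "dq": joint speeds; "joint_efforts": joint torques, N m; "tool_pos": TCP position; "tool_rot": TCP orientation; "contact_force": force on the tool from outside, world axes, zero at the start; "ft_torque": the same for the moment, N m; "opening": opening from 0.0 (shut) to 1.0 (fully open); "grasp_force": force on a finger pad.
Only numpy, scipy, OpenCV 4.12 (cv2) and the standard library are available. Lean on these libraries where they do the work, as an engineer would, in place of code of your own. Each camera call takes 0.05 s, during which the arm holds its last target. There are 200 camera calls.

## Working session

There is one attempt and no reset: what is moved stays moved. The work goes in short steps, Python scripts to look and compute and a tool call to move; the robot and the scene stay as the last step left them, time stands still between calls to the robot, and variables do not carry over. Pictures are saved under pics/ and viewed, at most 10 in all, crops included, and the job is handed in when it is done.

Besides the shell and the picture viewer there is one more tool, called after "Call:" in YAML: its name, and indented under it one key for each argument. apply_moves: Moves the arm, as the interface text tells. Its arguments: {"type":"object","properties":{"rows":{"type":"array"},"grip_force":{"type":"number"}},"required":["rows"]}

```bash
mkdir -p pics; cat > h.py <<'E'
import numpy as np, cv2
from workcell import observe, grab_frame, job_done
def cloud(f):
    K,D=f["K"],np.array(f["D"],float);h,w=f["depth"].shape
    u,v=np.meshgrid(np.arange(w),np.arange(h))
    p=cv2.undistortPoints(np.stack([u,v],-1).reshape(-1,1,2).astype(np.float64),K,D).reshape(h,w,2)
    z=f["depth"].astype(float)
    c=np.dstack([p[...,0]*z,p[...,1]*z,z])
    R=cv2.Rodrigues(np.array(f["rvec"],float))[0]
    P=(c-np.array(f["tvec"]).reshape(3))@R
    P[z<=0]=np.nan
    return P
E
python3 - <<'E'
from h import *
s=observe();print(s["time_s"],s["tool_pos"],s["tool_rot"],s["contact_force"])
for n in("top","side"):
    f=grab_frame(n);np.savez(n+"0.npz",**f)
    cv2.imwrite(f"pics/{n}0.png",cv2.resize(f["color"][...,::-1],(800,600)))
    R=cv2.Rodrigues(np.array(f["rvec"],float))[0];print(n,-R.T@np.array(f["tvec"]).reshape(3))
E
```

```text
0.0 [ 0.25406968 -0.5976902   0.23018644] [-3.13971438e+00 -3.31501558e-04  4.01785465e-01] [ 1.03829863  0.38924858 -0.06994464]
top [ 3.24741509e-01 -5.39779721e-04  1.35454135e+00]
side [ 0.45323163 -1.05130603  0.70279529]
```

View pics/top0.png

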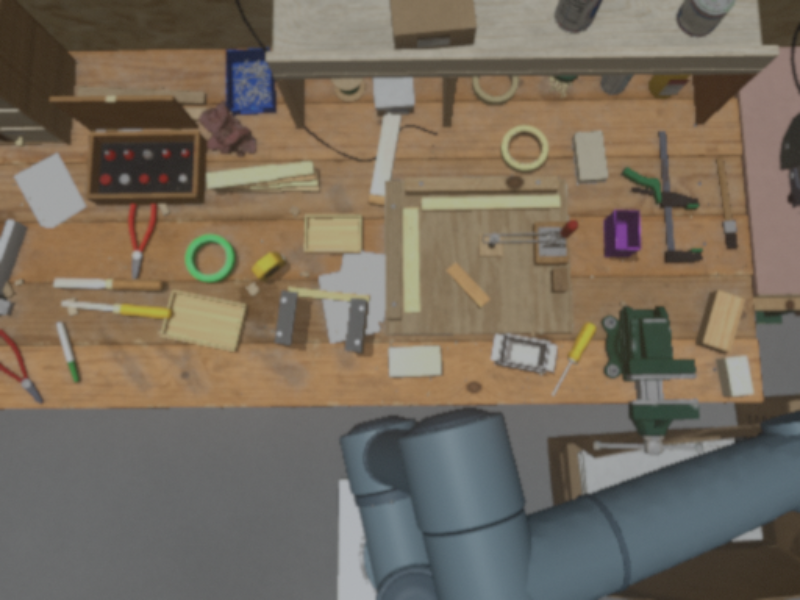

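View pics/side0.png

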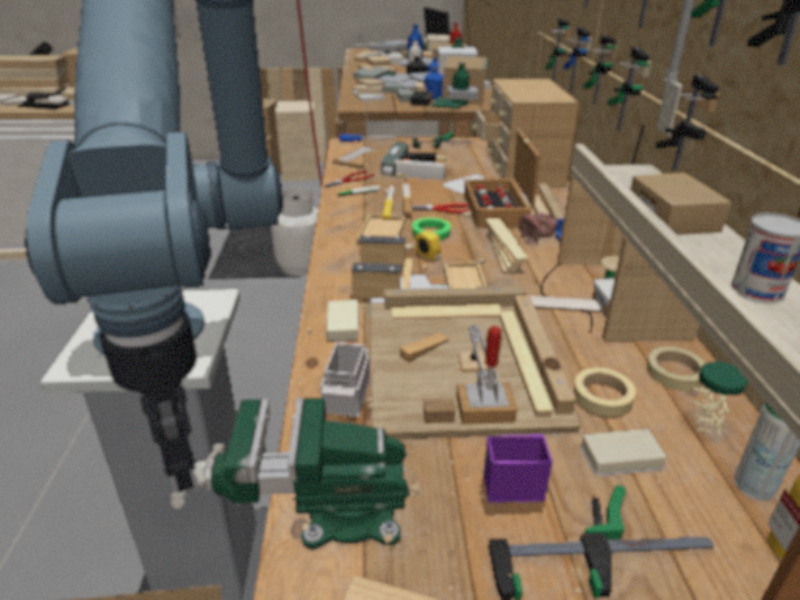

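Top view (800x600): the bin pair is at (524,353), grey with the inner bin nested; the purple one at (623,232) is the decoy. The fork ledges are at (286,319) and (357,326), the large tray at (203,320) and the small tray at (333,233). The sanding block (415,362) lies between the pair and the fork, the tape measure is at (267,265), and the screwdriver is at (575,355). Next I'll measure these and view a crop of the pair.

```bash
python3 - <<'E'
from h import *
f=dict(np.load("top0.npz"));P=cloud(f)
def m(name,box,z0,z1):
    x0,x1,y0,y1=[int(b*.64) for b in box]
    Q=P[y0:y1,x0:x1].reshape(-1,3);Q=Q[(Q[:,2]>z0)&(Q[:,2]<z1)]
    if len(Q)<8: print(name,len(Q));return
    c,s,a=cv2.minAreaRect((Q[:,:2]*1000).astype(np.float32))
    print(name,len(Q),"c",np.round(c,1),"size",np.round(s,1),"ang",round(a,1),"z",np.round(np.percentile(Q[:,2],[5,50,95]),4))
m("pair rim small",(485,565,325,380),.076,.095)
m("pair lips",(485,565,325,380),.050,.068)
m("pair all",(485,565,325,380),.03,.1)
m("ledgeL",(268,303,285,352),.06,.09)
m("ledgeR",(338,374,290,360),.06,.09)
m("ledges",(268,374,285,360),.06,.09)
m("ltray",(155,252,285,355),.012,.024)
m("stray",(298,368,208,260),.012,.024)
m("ltray fl",(170,240,298,345),.003,.010)
m("stray fl",(305,360,215,250),.003,.010)
m("block",(380,450,340,385),.018,.04)
m("tape",(245,285,245,285),.03,.09)
m("bench",(380,480,380,400),-.02,.02)
m("screw",(550,600,315,395),.008,.05)
m("vise",(600,710,300,450),.03,.3)
im=f["color"][190:255,300:390,::-1]
cv2.imwrite("pics/pair.png",cv2.resize(im,None,fx=6,fy=6,interpolation=cv2.INTER_CUBIC))
E
```

```text
pair rim small 105 c [ 405.4 -223.8] size [85.3 53. ] ang 78.7 z [0.0781 0.0835 0.0875]
pair lips 317 c [ 405.5 -223.7] size [129.8  64. ] ang 78.7 z [0.0536 0.0603 0.0647]
pair all 518 c [ 405.4 -223.7] size [129.8  64.1] ang 78.7 z [0.0369 0.061  0.0851]
ledgeL 367 c [481.8 264. ] size [ 35.2 110. ] ang 83.8 z [0.0698 0.0744 0.0783]
ledgeR 377 c [465.6 120.3] size [ 34.3 110.6] ang 83.4 z [0.0691 0.0739 0.0785]
ledges 744 c [473.8 192.4] size [179.3 110.6] ang 83.4 z [0.0694 0.0741 0.0784]
ltray 408 c [504.8 463.9] size [204.9 140.5] ang 78.3 z [0.0123 0.0179 0.023 ]
stray 270 c [675.5 185.2] size [142.2  92.7] ang 87.5 z [0.0124 0.0172 0.0224]
ltray fl 864 c [487.5 453.5] size [151.6  98.8] ang 89.4 z [0.0038 0.0071 0.0097]
stray fl 485 c [679.5 176. ] size [111.2  79.5] ang 89.6 z [0.0036 0.0069 0.0095]
block 640 c [399.2   1.9] size [108.7  79.2] ang 89.1 z [0.0239 0.0287 0.033 ]
tape 213 c [597.5 310.4] size [30.8 65.7] ang 39.7 z [0.0362 0.0583 0.0673]
bench 827 c [333.9 -30.6] size [210.2  39.7] ang 89.4 z [-0.004   0.0009  0.0056]
screw 462 c [ 407.3 -341. ] size [165.  103.3] ang 0.4 z [0.0134 0.0206 0.0291]
vise 3097 c [ 345.2 -498.2] size [205.9 300.3] ang 82.4 z [0.0488 0.1335 0.1592]
```

View pics/pair.png

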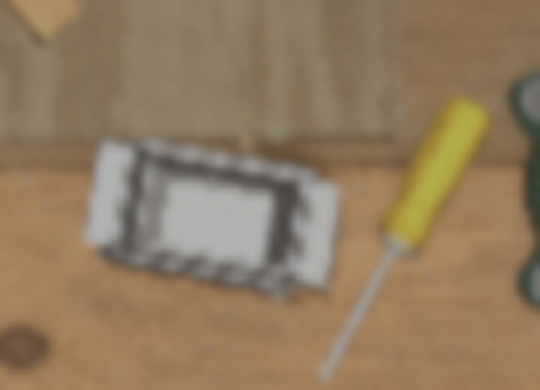

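The crop confirms the pair at (212,220): plain grey steel with end lips, nested, so not the purple bin. Rim and lip sizes match (130x64 and 85x53 mm). The pair is at (405,-224) with yaw -11.3°; the fork is at (474,192) with yaw -6.5°. I'll move over the pair and refine the trays afterwards.

Call:
apply_moves:
  rows:
    - [[1.8, 4.6, 0], [0, 0, 7], 1]
    - [[1.8, 4.6, 0], [0, 0, 7], 1]
    - [[1.8, 4.6, 0], [0, 0, 7], 1]
    - [[1.8, 4.6, 0], [0, 0, 7], 1]
    - [[1.8, 4.6, 0], [0, 0, 7], 1]
    - [[1.8, 4.6, 0], [0, 0, 7], 1]
    - [[1.8, 4.6, 0], [0, 0, 7], 1]
    - [[1.8, 4.6, 0], [0, 0, 7], 1]
  grip_force: 80

```text
time_s: 0.9
tool_pos: [0.3983, -0.2282, 0.231]
tool_rot: [-3.142, -0.0, 1.384]
contact_force: [0.0, 0.5, 0.1]
opening: 1.002
grasp_force: 0.0
```

```bash
python3 - <<'E'
from h import *
s=observe();print(s["time_s"],s["tool_pos"],np.degrees(s["tool_rot"]))
f=dict(np.load("top0.npz"));P=cloud(f)
hsv=cv2.cvtColor(f["color"],cv2.COLOR_RGB2HSV)
for n,(cx,cy) in dict(l=(203,320),s=(333,233)).items():
    cx,cy=int(cx*.64),int(cy*.64);print(n,hsv[cy,cx],hsv[cy+40 if n=='l' else cy-30,cx])
    # floor mask: floodfill from centre within walls using raised heights as barrier
    W=int(40 if n=='l' else 30)
    Q=P[cy-W:cy+W,cx-W:cx+W]
    m=((Q[...,2]>.0115)&(Q[...,2]<.024)).astype(np.uint8)
    m=cv2.morphologyEx(m,cv2.MORPH_CLOSE,np.ones((3,3)))
    k,L,st,_=cv2.connectedComponentsWithStats(m)
    i=1+np.argmax(st[1:,4]);cs,_=cv2.findContours((L==i).astype(np.uint8),cv2.RETR_CCOMP,cv2.CHAIN_APPROX_NONE)
    q=Q[L==i][:,:2];print(cv2.minAreaRect((q*1000).astype(np.float32)))
    for c in cs:
        if len(c)>40:
            pts=c[:,0];w=Q[pts[:,1],pts[:,0]][:,:2]*1000;print(len(c),cv2.minAreaRect(w[~np.isnan(w[:,0])].astype(np.float32)))
x0,y0=95,125
im=f["color"][125:235,95:245,::-1]
cv2.imwrite("pics/trays.png",cv2.resize(im,None,fx=5,fy=5,interpolation=cv2.INTER_CUBIC))
E
```

```text
0.9 [ 0.39830185 -0.22818252  0.23100052] [-1.79994783e+02 -1.15484672e-02  7.92782644e+01]
l [ 23  77 176] [ 15 100 155]
((510.5281982421875, 465.9432067871094), (226.3675537109375, 100.92282104492188), 64.79266357421875)
188 ((489.93804931640625, 479.85626220703125), (223.4989776611328, 104.82139587402344), 78.19113159179688)
207 ((483.1597900390625, 452.3104553222656), (159.3208465576172, 99.79265594482422), 77.88123321533203)
s [ 24  75 176] [ 15  73 136]
((671.6655883789062, 176.35472106933594), (124.1368179321289, 87.2998046875), 87.54638671875)
119 ((671.6655883789062, 176.35472106933594), (124.1368179321289, 87.2998046875), 87.54638671875)
143 ((671.8273315429688, 176.18292236328125), (114.12763977050781, 77.51757049560547), 89.61177062988281)
```

View pics/trays.png

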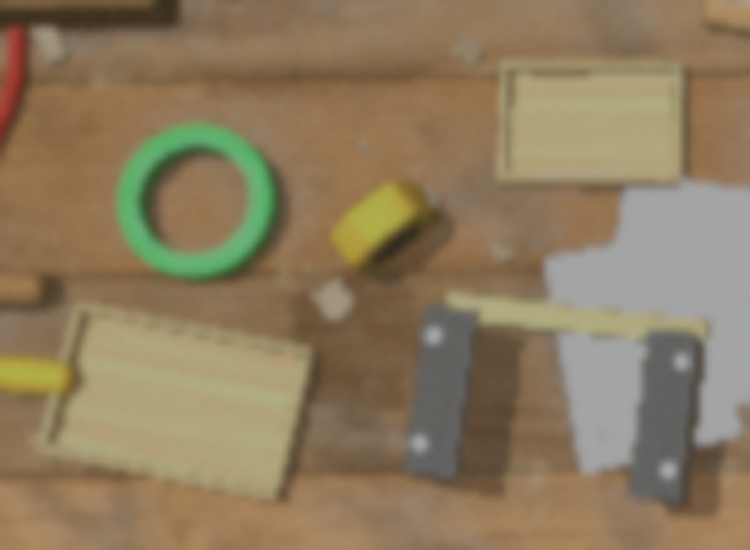

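Trays crop: large tray corners at (75,303),(313,350),(278,500),(40,450); small tray at (500,62),(684,65),(682,183),(496,181); a yellow handle (35,375) lies just off the large tray's left side. Next: cast those corners onto the rim plane and check what is near the fingers.

```bash
python3 - <<'E'
from h import *
f=dict(np.load("top0.npz"));P=cloud(f)
R=cv2.Rodrigues(f["rvec"].astype(float))[0];C=-R.T@f["tvec"].reshape(3)
def ray(uv,z):
    p=cv2.undistortPoints(np.array(uv,float).reshape(-1,1,2),f["K"],f["D"].astype(float))[:,0]
    d=np.c_[p,np.ones(len(p))]@R
    return C+d*((z-C[2])/d[:,2])[:,None]
for n,c in dict(l=[(75,303),(313,350),(278,500),(40,450)],s=[(500,62),(684,65),(682,183),(496,181)]).items():
    w=ray((np.array(c)+.5)/5-.5+[95,125],.018)[:,:2]*1000
    print(n,w.mean(0).round(1),cv2.minAreaRect(w.astype(np.float32)))
for (a,b,c,d) in [(.44,.475,-.26,-.19),(.34,.37,-.26,-.19),(.32,.48,.08,.30),(.39,.42,-.3,-.29)]:
    q=P[(P[...,0]>a)&(P[...,0]<b)&(P[...,1]>c)&(P[...,1]<d)];print(np.percentile(q[:,2],[50,90,99]).round(3))
# yellow handle near large tray
h=cv2.cvtColor(f["color"],cv2.COLOR_RGB2HSV);m=(h[...,0]>20)&(h[...,0]<32)&(h[...,1]>150)
q=P[m];q=q[(q[:,1]>.5)];print(np.nanmin(q,0),np.nanmax(q,0))
E
```

```text
l [485.3 451.2] ((484.9725646972656, 451.5694580078125), (165.7971649169922, 102.36590576171875), 78.19286346435547)
s [672.6 175.3] ((672.801513671875, 175.23458862304688), (126.74268341064453, 83.30230712890625), 88.66841888427734)
[0.018 0.023 0.055]
[0.001 0.005 0.061]
[0.002 0.072 0.078]
[0.004 0.048 0.058]
[0.49107142 0.52102905 0.01430432] [0.51991004 0.62346277 0.03333469]
```

Call:
apply_moves:
  rows:
    - [[0.7, 0.4, -3], [0, 0, -0.6], 1]
    - [[0, 0, -4], [0, 0, 0], 1]
    - [[0, 0, -4], [0, 0, 0], 1]
    - [[0, 0, -3], [0, 0, 0], 1]
    - [[0, 0, 0], [0, 0, 0], 1]
    - [[0, 0, 0], [0, 0, 0], 1]
    - [[0, 0, 0], [0, 0, 0], 1]
    - [[0, 0, 0], [0, 0, 0], 1]

```text
time_s: 1.7
tool_pos: [0.4063, -0.2273, 0.0934]
tool_rot: [3.138, 0.002, 1.369]
contact_force: [-0.0, -0.1, -0.2]
opening: 0.994
grasp_force: 0.0
```

Call:
apply_moves:
  rows:
    - [[0, 0.35, -2], [0, 0, 0], 1]
    - [[0, 0, -2], [0, 0, 0], 1]
    - [[0, 0, -1.8], [0, 0, 0], 1]
    - [[0, 0, 0], [0, 0, 0], 0]
    - [[0, 0, 0], [0, 0, 0], 0]
    - [[0, 0, 0], [0, 0, 0], 0]
    - [[0, 0, 0], [0, 0, 0], 0]
    - [[0, 0, 0], [0, 0, 0], 0]
  grip_force: 80

```text
time_s: 2.5
tool_pos: [0.4061, -0.2236, 0.0348]
tool_rot: [3.139, 0.001, 1.369]
contact_force: [-0.2, 0.5, 7.3]
opening: 0.728
grasp_force: 89.9
```

Call:
apply_moves:
  rows:
    - [[0, 0, 1], [0, 0, 0], 0]
    - [[0, 0, 2], [0, 0, 0], 0]
    - [[0, 0, 3], [0, 0, 0], 0]
    - [[0, 3, 2], [0, 0, 0], 0]
    - [[0, 4, 0], [0, 0, 0], 0]
    - [[-0.6, 4, 0], [0, 0, 0.5], 0]
    - [[-1, 4, 0], [0, 0, 1], 0]
    - [[-1, 4, 0], [0, 0, 1], 0]

```text
time_s: 3.3
tool_pos: [0.3779, -0.0311, 0.1131]
tool_rot: [-3.141, -0.0, 1.412]
contact_force: [0.6, 0.5, -4.4]
opening: 0.728
grasp_force: 88.8
```

Call:
apply_moves:
  rows:
    - [[-0.4, 4, 0], [0, 0, 0.4], 0]
    - [[-0.5, 4, 0], [0, 0, 0.4], 0]
    - [[-0.5, 4, 0], [0, 0, 0.4], 0]
    - [[-0.5, 4, 0], [0, 0, 0.4], 0]
    - [[-0.4, 4, 0], [0, 0, 0.4], 0]
    - [[-0.4, 3, 0], [0, 0, 0.4], 0]
    - [[0, 0, 0], [0, 0, 0], 0]
    - [[0, 0, 0], [0, 0, 0], 0]

```text
time_s: 4.1
tool_pos: [0.3514, 0.1974, 0.113]
tool_rot: [-3.141, 0.001, 1.456]
contact_force: [0.1, -1.5, -3.7]
opening: 0.728
grasp_force: 88.7
```

```bash
python3 - <<'E'
from h import *
for n in("top","side"):
    f=grab_frame(n);P=cloud(f);np.savez(n+"1.npz",**f)
    if n=="side": cv2.imwrite("pics/side1.png",cv2.resize(f["color"][60:260,180:400,::-1],(792,720))[:600])
    # lips: points by tcp
    s=observe();t=s["tool_pos"]
    y=np.radians(-6.5);ex=np.array([np.cos(y),np.sin(y)]);ey=np.array([-np.sin(y),np.cos(y)])
    d=P[...,:2]-t[:2];a=d@ex;b=d@ey
    for z0,z1 in((.12,.15),(.15,.18)):
        m=(abs(a)<.06)&(abs(b)<.09)&(P[...,2]>z0)&(P[...,2]<z1)
        if m.sum()>20:
            print(n,z0,m.sum(),"x",np.percentile(a[m],[1,99]).round(4),"y",np.percentile(b[m],[1,99]).round(4),"z",np.percentile(P[m][:,2],[5,50,95]).round(3))
    L=(abs(b)>.048)&(abs(b)<.085)&(abs(a)<.06)&(P[...,2]>.10)&(P[...,2]<.18)
    q=P[L];print(n,L.sum(),cv2.minAreaRect((q[:,:2]*1000).astype(np.float32)) if L.sum()>5 else "",np.percentile(q[:,2],[5,50,95]) if L.sum()>5 else"")
    for sg in(1,-1):
        k=L&(b*sg>0)
        if k.sum()>5: print(sg,k.sum(),np.percentile(b[k],[1,99]).round(4),np.percentile(a[k],[1,99]).round(4),np.median(P[k][:,2]))
print(t,np.degrees(s["tool_rot"]),s["time_s"])
E
```

```text
top 0.12 156 x [-0.0325  0.0299] y [-0.0648 -0.036 ] z [0.131 0.138 0.143]
top 0.15 55 x [-0.0547  0.025 ] y [-0.0426  0.0042] z [0.155 0.164 0.178]
top 112 ((344.1095275878906, 140.86474609375), (16.649534225463867, 63.009395599365234), 83.49217224121094) [0.13432492 0.1385574  0.14229704]
-1 112 [-0.0648 -0.0482] [-0.0324  0.0283] 0.13855739696742886
side 0.12 307 x [-0.0448  0.043 ] y [-0.0691  0.0428] z [0.123 0.138 0.148]
side 0.15 245 x [-0.058   0.0586] y [-0.047   0.0428] z [0.151 0.16  0.176]
side 187 ((343.3118896484375, 137.34239196777344), (23.402690887451172, 63.890071868896484), 83.4122543334961) [0.101845   0.12101059 0.1397696 ]
-1 187 [-0.0705 -0.0483] [-0.0335  0.0286] 0.12101059005096415
[0.3519467  0.19654395 0.11309721] [-1.79969897e+02  3.07775792e-02  8.32735071e+01] 4.2
```

View pics/side1.png

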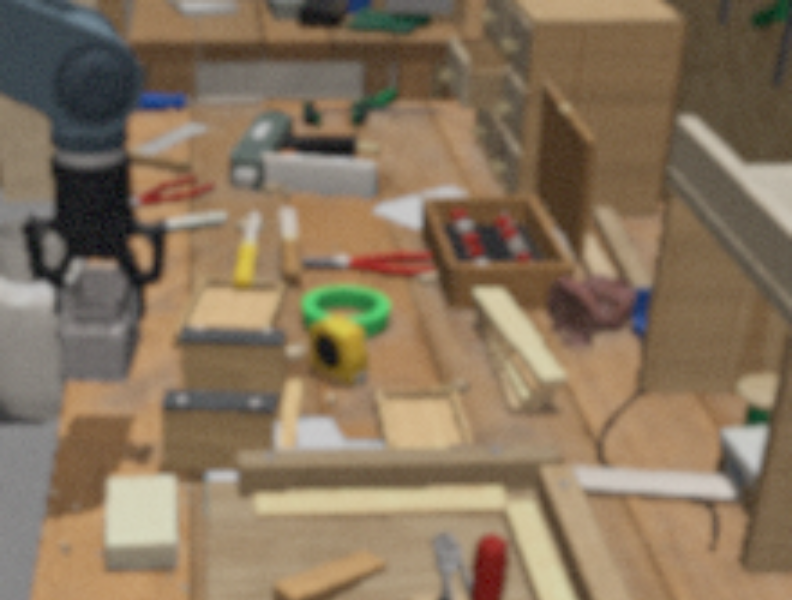

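The side crop shows the pair held level at (100,320), well in front of the fork ledges (230,340)/(220,400). By depth it is centred on the TCP, 9.6 mm off the fork axis. I'll correct that and lower it.

Call:
apply_moves:
  rows:
    - [[0.1, 0.9, -2], [0, 0, 0.2], 0]
    - [[0, 0, -2], [0, 0, 0], 0]
    - [[0, 0, -2], [0, 0, 0], 0]
    - [[0, 0, -1.2], [0, 0, 0], 0]
    - [[0, 0, -0.4], [0, 0, 0], 0]
    - [[0, 0, 0], [0, 0, 0], 0]
    - [[0, 0, 0], [0, 0, 0], 0]
    - [[0, 0, 0], [0, 0, 0], 0]

```text
time_s: 5.0
tool_pos: [0.3541, 0.2063, 0.0382]
tool_rot: [3.14, -0.001, 1.457]
contact_force: [-1.3, -0.1, -4.8]
opening: 0.733
grasp_force: 88.5
```

```bash
cat > fk.py <<'E'
from h import *
s=observe();t=s["tool_pos"]*1000;y=np.radians(-6.5)
d=t[:2]-[473.7,192.3];print("fork x,y",d@[np.cos(y),np.sin(y)],d@[-np.sin(y),np.cos(y)],"z",t[2],"rot",np.degrees(s["tool_rot"]),s["contact_force"],s["time_s"])
E
python3 fk.py
```

```text
fork x,y -120.42588473213647 0.33974933087068315 z 38.181682741784506 rot [ 1.79894819e+02 -4.05650434e-02  8.34906186e+01] [-1.2904826  -0.08416129 -4.78645279] 5.0
```

Call:
apply_moves:
  rows:
    - [[1.7, -0.2, -0.1], [0, 0, 0], 0]
    - [[1.7, -0.2, 0], [0, 0, 0], 0]
    - [[1.7, -0.2, 0], [0, 0, 0], 0]
    - [[1.7, -0.2, 0], [0, 0, 0], 0]
    - [[1.7, -0.2, 0], [0, 0, 0], 0]
    - [[1.7, -0.2, 0], [0, 0, 0], 0]
    - [[1.7, -0.2, 0], [0, 0, 0], 0]
    - [[0, 0, 0], [0, 0, 0], 0]

```text
time_s: 5.8
tool_pos: [0.475, 0.1921, 0.0376]
tool_rot: [3.138, -0.001, 1.457]
contact_force: [0.2, 0.1, -3.9]
opening: 0.732
grasp_force: 89.0
```

```bash
python3 fk.py
```

```text
fork x,y 1.34455799585721 -0.02296725629119853 z 37.64044763846826 rot [ 1.79784031e+02 -5.28852897e-02  8.34656269e+01] [ 0.22724211  0.13815424 -3.85712315] 5.8
```

Call:
apply_moves:
  rows:
    - [[0, 0, -0.25], [0, 0, 0], 0]
    - [[0, 0, 0], [0, 0, 0], 0]
    - [[0, 0, 0], [0, 0, 0], 1]
    - [[0, 0, 0], [0, 0, 0], 1]
    - [[0, 0, 0], [0, 0, 0], 1]
    - [[0, 0, 0], [0, 0, 0], 1]
    - [[0, 0, 0], [0, 0, 0], 1]
    - [[0, 0, 0], [0, 0, 0], 1]

```text
time_s: 6.6
tool_pos: [0.4722, 0.1923, 0.0338]
tool_rot: [-3.142, -0.0, 1.458]
contact_force: [1.0, 0.3, 0.1]
opening: 1.003
grasp_force: 0.0
```

Call:
apply_moves:
  rows:
    - [[0, 0, 2], [0, 0, 0], 1]
    - [[0, 0, 3], [0, 0, 0], 1]
    - [[0, 0, 4], [0, 0, 0], 1]
    - [[-3, 0, 4], [0, 0, 0], 1]
    - [[-4, -3, 0], [0, 0, 0], 1]
    - [[-4, -3, 0], [0, 0, 0], 1]
    - [[-3, -4, 0], [0, 0, 0], 1]
    - [[0, -4, 0], [0, 0, 0], 1]

```text
time_s: 7.4
tool_pos: [0.3293, 0.0522, 0.1628]
tool_rot: [3.141, -0.0, 1.461]
contact_force: [0.3, -0.4, 0.4]
opening: 1.001
grasp_force: 0.0
```

```bash
cat > look.py <<'E'
from h import *
import sys
f=grab_frame("top");P=cloud(f)
cv2.imwrite("pics/%s.png"%sys.argv[1],cv2.resize(f["color"][125:235,95:245,::-1],None,fx=5,fy=5,interpolation=cv2.INTER_CUBIC))
y=np.radians(-6.5);d=P[...,:2]*1000-[473.7,192.3];a=d@[np.cos(y),np.sin(y)];b=d@[-np.sin(y),np.cos(y)]
for n,z0,z1,bb in(("inner",.077,.1,52),("outer",.045,.068,54)):
    m=(abs(a)<60)&(abs(b)<bb)&(P[...,2]>z0)&(P[...,2]<z1)
    if m.sum()>5: print(n,m.sum(),cv2.minAreaRect((P[m][:,:2]*1000).astype(np.float32)),"a",np.percentile(a[m],[1,99]).round(1),"b",np.percentile(b[m],[1,99]).round(1),np.median(P[m][:,2]))
E
python3 look.py fork1; python3 fk.py
```

```text
inner 101 ((471.182861328125, 191.58639526367188), (84.85359954833984, 52.92559051513672), 83.57595825195312) a [-28.8  23.9] b [-43.1  40.8] 0.0843531620023416
outer 214 ((471.234619140625, 192.75775146484375), (107.20769500732422, 64.07390594482422), 83.66339111328125) a [-34.4  29.5] b [-53.   53.4] 0.06006898757029531
fork x,y -125.08864373185685 -160.75439705148702 z 163.71519862402215 rot [179.85403063   0.20434196  83.21199398] [ 0.39814799 -2.08572423 -0.2346115 ] 7.45
```

View pics/fork1.png

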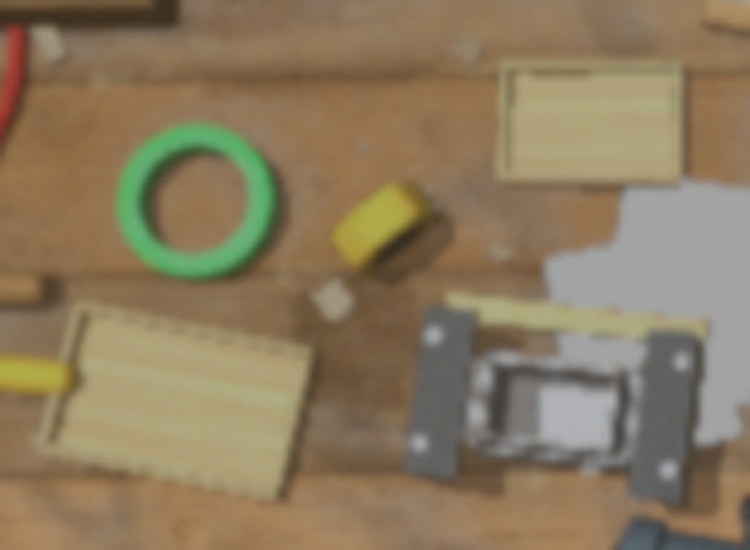

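Fork crop: the pair stands at (560,410) with its lips under both ledges, centred and level. Now I'll grip the inner bin's rim.

Call:
apply_moves:
  rows:
    - [[3, 3, 0], [0, 0, 0.3], 1]
    - [[3, 3, 0], [0, 0, 0], 1]
    - [[3, 3, 0], [0, 0, 0], 1]
    - [[3, 3, 0], [0, 0, 0], 1]
    - [[2, 2.5, 0], [0, 0, 0], 1]
    - [[0, 0, -3], [0, 0, 0], 1]
    - [[0, 0, 0], [0, 0, 0], 1]
    - [[0, 0, 0], [0, 0, 0], 1]
  grip_force: 100

```text
time_s: 8.25
tool_pos: [0.4714, 0.197, 0.1332]
tool_rot: [-3.139, 0.001, 1.463]
contact_force: [-0.2, -0.2, 0.1]
opening: 1.0
grasp_force: 0.0
```

Call:
apply_moves:
  rows:
    - [[0, -0.5, -3], [0, 0, -0.2], 1]
    - [[0, 0, -3], [0, 0, 0], 1]
    - [[0, 0, -1.1], [0, 0, 0], 1]
    - [[0, 0, 0], [0, 0, 0], 1]
    - [[0, 0, 0], [0, 0, 0], 0]
    - [[0, 0, 0], [0, 0, 0], 0]
    - [[0, 0, 0], [0, 0, 0], 0]
    - [[0, 0, 0], [0, 0, 0], 0]

```text
time_s: 9.05
tool_pos: [0.4735, 0.1926, 0.0652]
tool_rot: [3.139, -0.001, 1.46]
contact_force: [-3.8, -1.0, 9.0]
opening: 0.596
grasp_force: 105.2
```

Call:
apply_moves:
  rows:
    - [[0, 0, 0], [0, 0, 0], 0]
    - [[0, 0, 0], [0, 0, 0], 0]
    - [[0, 0, 0.3], [0, 0, 0], 0]
    - [[0, 0, 0.3], [0, 0, 0], 0]
    - [[0, 0, 0.3], [0, 0, 0], 0]
    - [[0, 0, 0.3], [0, 0, 0], 0]
    - [[0, 0, 0.3], [0, 0, 0], 0]
    - [[0, 0, 0], [0, 0, 0], 0]

```text
time_s: 9.85
tool_pos: [0.4709, 0.192, 0.0765]
tool_rot: [-3.139, 0.001, 1.459]
contact_force: [1.7, -0.8, -16.0]
opening: 0.592
grasp_force: 106.9
```

Call:
apply_moves:
  rows:
    - [[0, 0, 0.5], [0, 0, 0], 0]
    - [[0, 0, 0.7], [0, 0, 0], 0]
    - [[0, 0, 1], [0, 0, 0], 0]
    - [[0, 0, 1], [0, 0, 0], 0]
    - [[0, 0, 1.5], [0, 0, 0], 0]
    - [[0, 0, 2], [0, 0, 0], 0]
    - [[0, 0, 2.5], [0, 0, 0], 0]
    - [[0, 0, 2.5], [0, 0, 0], 0]

```text
time_s: 10.65
tool_pos: [0.4748, 0.1927, 0.2009]
tool_rot: [3.134, -0.002, 1.46]
contact_force: [-0.0, -0.4, -1.2]
opening: 0.589
grasp_force: 109.2
```

```bash
python3 fk.py; python3 - <<'E'
from h import *
f=grab_frame("side");cv2.imwrite("pics/side2.png",cv2.resize(f["color"][60:260,180:400,::-1],(660,600)))
E
```

```text
fork x,y 1.042862362926442 0.4955326128344294 z 200.89461635794848 rot [ 1.79537905e+02 -1.17490346e-01  8.36294951e+01] [-0.00197303 -0.41614416 -1.21125797] 10.65
```

View pics/side2.png

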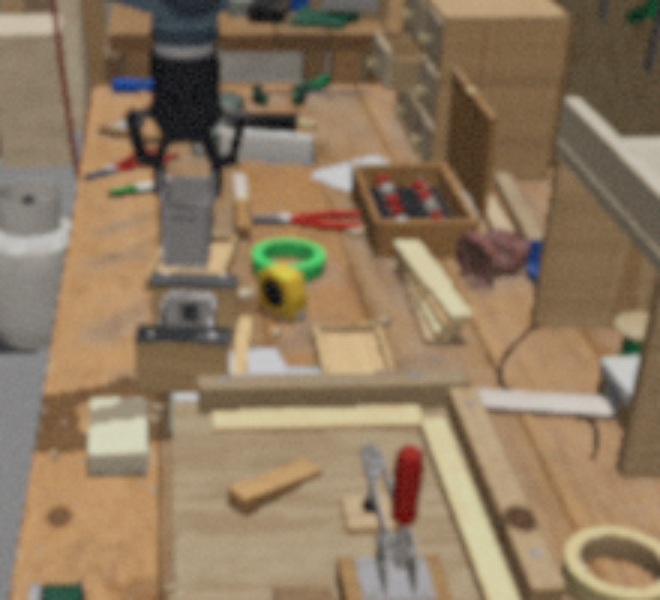

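The side crop shows the small bin free at (187,220) and the large one still in the fork (190,310). I'll check the shelf clearance while moving to the small tray.

```bash
python3 - <<'E'
from h import *
P=cloud(dict(np.load("top0.npz")))
m=(P[...,2]>.2)&(P[...,0]>.5)&(P[...,1]>-.3)&(P[...,1]<.6);q=P[m];print(np.nanpercentile(q[:,0],[0.5,2,50]),np.percentile(q[:,2],[5,50]))
f=grab_frame("side");P=cloud(f);t=observe()["tool_pos"]
d=P-t;m=(abs(d[...,0])<.03)&(abs(d[...,1])<.055)&(P[...,2]>.09)&(d[...,2]<.03)
print(np.percentile(P[m],[1,99],axis=0),t)
E
```

```text
[0.89124183 0.8989557  0.97391737] [0.24012586 0.2551056 ]
[[0.44781542 0.14383062 0.14600146]
 [0.50543396 0.23679572 0.22914223]] [0.47732696 0.19318129 0.20380483]
```

Call:
apply_moves:
  rows:
    - [[2.8, -0.2, 0], [0, 0, 0.8], 0]
    - [[2.8, -0.2, 0], [0, 0, 0.8], 0]
    - [[2.8, -0.2, 0], [0, 0, 0.8], 0]
    - [[2.8, -0.3, 0], [0, 0, 0.8], 0]
    - [[2.8, -0.3, 0], [0, 0, 0.8], 0]
    - [[2.8, -0.3, 0], [0, 0, 0.8], 0]
    - [[2.8, -0.2, 0], [0, 0, 0.3], 0]
    - [[0, 0, 0], [0, 0, 0], 0]

```text
time_s: 11.55
tool_pos: [0.6717, 0.1745, 0.1963]
tool_rot: [3.137, -0.0, 1.547]
contact_force: [-0.6, 0.2, -1.5]
opening: 0.59
grasp_force: 109.3
```

Call:
apply_moves:
  rows:
    - [[0, 0.1, -3], [0, 0, 0], 0]
    - [[0, 0, -3], [0, 0, 0], 0]
    - [[0, 0, -3], [0, 0, 0], 0]
    - [[0, 0, -2], [0, 0, 0], 0]
    - [[0, 0, -1], [0, 0, 0], 0]
    - [[0, 0, 0], [0, 0, 0], 0]
    - [[0, 0, 0], [0, 0, 0], 0]
    - [[0, 0, 0], [0, 0, 0], 0]

```text
time_s: 12.35
tool_pos: [0.6695, 0.1764, 0.0771]
tool_rot: [3.138, -0.0, 1.549]
contact_force: [-0.6, -0.3, -0.7]
opening: 0.591
grasp_force: 109.3
```

Call:
apply_moves:
  rows:
    - [[0.2, 0, -0.4], [0, 0, 0], 0]
    - [[0, 0, -0.2], [0, 0, 0], 0]
    - [[0, 0, -0.1], [0, 0, 0], 0]
    - [[0, 0, -0.1], [0, 0, 0], 0]
    - [[0, 0, 0], [0, 0, 0], 0]
    - [[0, 0, 0], [0, 0, 0], 0]
    - [[0, 0, 0], [0, 0, 0], 0]
    - [[0, 0, 0], [0, 0, 0], 0]

```text
time_s: 13.15
tool_pos: [0.6705, 0.1762, 0.0684]
tool_rot: [3.141, 0.0, 1.549]
contact_force: [-3.1, -1.4, 6.3]
opening: 0.59
grasp_force: 110.1
```

Call:
apply_moves:
  rows:
    - [[0, 0, 0], [0, 0, 0], 1]
    - [[0, 0, 0], [0, 0, 0], 1]
    - [[0, 0, 0], [0, 0, 0], 1]
    - [[0, 0, 0], [0, 0, 0], 1]
    - [[0, 0, 0], [0, 0, 0], 1]
    - [[0, 0, 2], [0, 0, 0], 1]
    - [[0, 0, 3], [0, 0, 0], 1]
    - [[0, 0, 4], [0, 0, 0], 1]

```text
time_s: 13.95
tool_pos: [0.6687, 0.1761, 0.1553]
tool_rot: [-3.137, 0.001, 1.548]
contact_force: [1.3, 0.3, -0.4]
opening: 1.001
grasp_force: 0.0
```

Call:
apply_moves:
  rows:
    - [[-4, 0, 0], [0, 0, -0.9], 1]
    - [[-4, 0, 0], [0, 0, -0.9], 1]
    - [[-4, 0, 0], [0, 0, -0.9], 1]
    - [[-4, 0, 0], [0, 0, -0.9], 1]
    - [[-4, 0, 0], [0, 0, -0.9], 1]
    - [[-4, -2, 0], [0, 0, -0.9], 1]
    - [[-4, -4, 0], [0, 0, 0], 1]
    - [[-4, -4, 0], [0, 0, 0], 1]

```text
time_s: 14.75
tool_pos: [0.3579, 0.0852, 0.1566]
tool_rot: [3.141, 0.0, 1.457]
contact_force: [-0.6, -1.5, 1.3]
opening: 1.002
grasp_force: 0.0
```

```bash
python3 look.py fork2; python3 fk.py; python3 - <<'E'
from h import *
P=cloud(grab_frame("top"))
m=(abs(P[...,0]-.6725)<.06)&(abs(P[...,1]-.1755)<.08)&(P[...,2]>.04)&(P[...,2]<.14)
print(cv2.minAreaRect((P[m][:,:2]*1000).astype(np.float32)),np.percentile(P[m][:,2],[5,50,95]))
E
```

```text
outer 202 ((470.5252380371094, 192.9299774169922), (107.29756927490234, 64.17622375488281), 83.63445281982422) a [-35.3  28.7] b [-52.9  53.8] 0.05951955575427903
fork x,y -107.8077811260965 -122.96215726284241 z 154.74414524541302 rot [-1.79812478e+02  1.71751374e-01  8.32728702e+01] [-1.25776233 -0.1509932  -1.84540678] 14.8
((668.3772583007812, 175.16195678710938), (84.82740783691406, 55.22500228881836), 89.3892593383789) [0.04401475 0.07340181 0.09023654]
```

View pics/fork2.png

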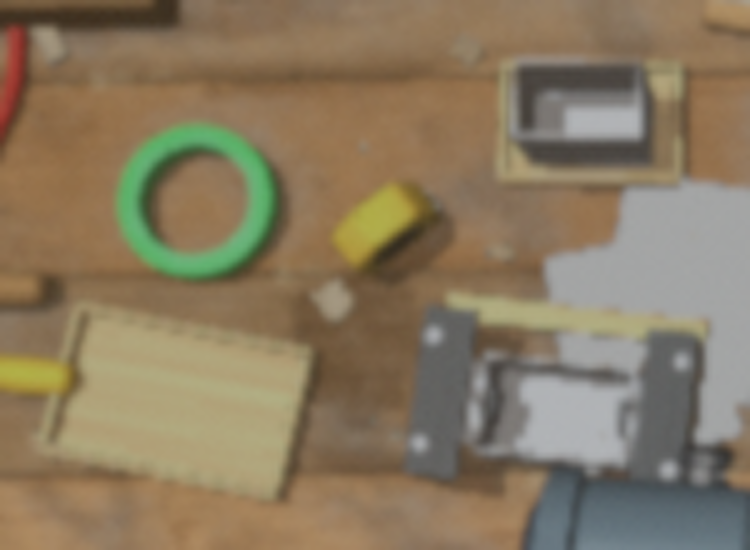

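The crop shows the small bin seated in its tray at (580,105), with its rim at 87 mm as expected, and the large bin at (560,410) still in the fork. Next is the large bin.

Call:
apply_moves:
  rows:
    - [[2.4, 2.4, 0], [0, 0, 0.3], 1]
    - [[2.4, 2.4, 0], [0, 0, 0], 1]
    - [[2.4, 2.4, 0], [0, 0, 0], 1]
    - [[2.3, 2.4, 0], [0, 0, 0], 1]
    - [[2.3, 1.5, 0], [0, 0, 0], 1]
    - [[0, 0, -4], [0, 0, 0], 1]
    - [[0, 0, 0], [0, 0, 0], 1]
    - [[0, 0, 0], [0, 0, 0], 1]
  grip_force: 60

```text
time_s: 15.65
tool_pos: [0.4769, 0.1967, 0.1162]
tool_rot: [-3.139, 0.001, 1.46]
contact_force: [0.2, 0.7, 0.4]
opening: 1.003
grasp_force: 0.0
```

Call:
apply_moves:
  rows:
    - [[-0.6, -0.4, -2], [0, 0, 0], 1]
    - [[0, 0, -3], [0, 0, 0], 1]
    - [[0, 0, -3], [0, 0, 0], 1]
    - [[0, 0, -0.1], [0, 0, 0], 1]
    - [[0, 0, 0], [0, 0, 0], 1]
    - [[0, 0, 0], [0, 0, 0], 0]
    - [[0, 0, 0], [0, 0, 0], 0]
    - [[0, 0, 0], [0, 0, 0], 0]

```text
time_s: 16.45
tool_pos: [0.4734, 0.1929, 0.0385]
tool_rot: [3.138, -0.001, 1.459]
contact_force: [-1.6, 0.1, 6.9]
opening: 0.732
grasp_force: 67.3
```

Call:
apply_moves:
  rows:
    - [[0, 0, 0], [0, 0, 0], 0]
    - [[0, 0, 0], [0, 0, 0], 0]
    - [[0, 0, 0.15], [0, 0, 0], 0]
    - [[0, 0, 0.15], [0, 0, 0], 0]
    - [[-0.5, 0.06, 0], [0, 0, 0], 0]
    - [[-1, 0.11, 0], [0, 0, 0], 0]
    - [[-1.5, 0.17, 0], [0, 0, 0], 0]
    - [[0, 0, 0], [0, 0, 0], 0]

```text
time_s: 17.25
tool_pos: [0.4398, 0.1961, 0.0386]
tool_rot: [-3.141, 0.0, 1.46]
contact_force: [-0.1, 0.3, -1.6]
opening: 0.729
grasp_force: 66.2
```

```bash
python3 fk.py
```

```text
fork x,y -34.15323715254047 -0.03511712798974642 z 38.63697750919236 rot [-1.79958849e+02  1.50500721e-02  8.36707441e+01] [-0.08745348  0.31653864 -1.6116797 ] 17.25
```

Call:
apply_moves:
  rows:
    - [[-2, 0.22, 0], [0, 0, 0], 0]
    - [[-2, 0.22, 0], [0, 0, 0], 0]
    - [[-2, 0.22, 0], [0, 0, 0], 0]
    - [[-2, 0.22, 0], [0, 0, 0], 0]
    - [[-1.5, 0.17, 0], [0, 0, 0], 0]
    - [[0, 0, 0], [0, 0, 0], 0]
    - [[0, 0, 2], [0, 0, 0], 0]
    - [[0, 0, 3], [0, 0, 0], 0]

```text
time_s: 18.05
tool_pos: [0.3447, 0.2059, 0.0876]
tool_rot: [-3.136, 0.002, 1.459]
contact_force: [1.1, -0.1, -2.3]
opening: 0.732
grasp_force: 67.0
```

Call:
apply_moves:
  rows:
    - [[0, 0, 4], [0, 0, 0], 0]
    - [[0, 0, 4], [0, 0, 0], 0]
    - [[0, 3, 1], [0, 0, 0], 0]
    - [[2, 4, 0], [0, 0, -1], 0]
    - [[2, 4, 0], [0, 0, -1], 0]
    - [[2, 4, 0], [0, 0, -1], 0]
    - [[2, 4, 0], [0, 0, -1], 0]
    - [[2, 3, 0], [0, 0, -1], 0]

```text
time_s: 18.85
tool_pos: [0.447, 0.4285, 0.1776]
tool_rot: [-3.14, 0.001, 1.373]
contact_force: [-0.7, -0.1, -2.2]
opening: 0.731
grasp_force: 67.1
```

Call:
apply_moves:
  rows:
    - [[1.9, 1.2, 0], [0, 0, -0.4], 0]
    - [[1.9, 1.1, 0], [0, 0, 0], 0]
    - [[0, 0, -3], [0, 0, 0], 0]
    - [[0, 0, -3], [0, 0, 0], 0]
    - [[0, 0, -3], [0, 0, 0], 0]
    - [[0, 0, -2.5], [0, 0, 0], 0]
    - [[0, 0, 0], [0, 0, 0], 0]
    - [[0, 0, 0], [0, 0, 0], 0]

```text
time_s: 19.65
tool_pos: [0.4845, 0.4492, 0.0633]
tool_rot: [-3.141, 0.001, 1.365]
contact_force: [-0.4, -1.2, -1.9]
opening: 0.731
grasp_force: 67.1
```

Call:
apply_moves:
  rows:
    - [[0, 0, -0.8], [0, 0, 0], 0]
    - [[0, 0, -0.3], [0, 0, 0], 0]
    - [[0, 0, -0.2], [0, 0, 0], 0]
    - [[0, 0, -0.1], [0, 0, 0], 0]
    - [[0, 0, 0], [0, 0, 0], 0]
    - [[0, 0, 0], [0, 0, 0], 0]
    - [[0, 0, 0], [0, 0, 0], 0]
    - [[0, 0, 0], [0, 0, 0], 0]

```text
time_s: 20.45
tool_pos: [0.4846, 0.4495, 0.05]
tool_rot: [3.141, -0.0, 1.365]
contact_force: [-0.8, -0.4, -2.4]
opening: 0.729
grasp_force: 67.2
```

Call:
apply_moves:
  rows:
    - [[0, 0.1, -0.4], [0, 0, 0], 0]
    - [[0, 0, -0.2], [0, 0, 0], 0]
    - [[0, 0, -0.1], [0, 0, 0], 0]
    - [[0, 0, 0], [0, 0, 0], 0]
    - [[0, 0, 0], [0, 0, 0], 0]
    - [[0, 0, 0], [0, 0, 0], 0]
    - [[0, 0, 0], [0, 0, 0], 0]
    - [[0, 0, 0], [0, 0, 0], 0]

```text
time_s: 21.25
tool_pos: [0.4846, 0.4507, 0.0446]
tool_rot: [-3.141, 0.0, 1.365]
contact_force: [-6.1, -3.4, 9.4]
opening: 0.734
grasp_force: 68.4
```

Contact at 44.6 mm, which fits the tray floor. I'll release, retreat and check.

Call:
apply_moves:
  rows:
    - [[0, 0, 0], [0, 0, 0], 1]
    - [[0, 0, 0], [0, 0, 0], 1]
    - [[0, 0, 0], [0, 0, 0], 1]
    - [[0, 0, 0], [0, 0, 0], 1]
    - [[0, 0, 0], [0, 0, 0], 1]
    - [[0, 0, 2], [0, 0, 0], 1]
    - [[0, 0, 3], [0, 0, 0], 1]
    - [[0, 0, 4], [0, 0, 0], 1]

```text
time_s: 22.05
tool_pos: [0.4832, 0.4495, 0.1315]
tool_rot: [-3.138, 0.003, 1.365]
contact_force: [0.2, -0.1, -0.6]
opening: 1.001
grasp_force: 0.0
```

Call:
apply_moves:
  rows:
    - [[0, 0, 4], [0, 0, 0], 1]
    - [[-3, -3, 1], [0, 0, 0], 1]
    - [[-3, -4, 0], [0, 0, 0], 1]
    - [[-3, -4, 0], [0, 0, 0], 1]
    - [[0, -4, 0], [0, 0, 0], 1]
    - [[0, -4, 0], [0, 0, 0], 1]
    - [[0, -4, 0], [0, 0, 0], 1]
    - [[0, 0, 0], [0, 0, 0], 1]

```text
time_s: 22.85
tool_pos: [0.3944, 0.2174, 0.1827]
tool_rot: [3.141, 0.001, 1.361]
contact_force: [-0.0, 0.7, -0.1]
opening: 0.996
grasp_force: 0.0
```

```bash
python3 - <<'E'
from h import *
f=grab_frame("top");P=cloud(f)
cv2.imwrite("pics/final.png",cv2.resize(f["color"][...,::-1],(800,600)))
for c,z0,h in(((.485,.4514),.05,.066),((.6725,.1755),.05,.087)):
    m=(abs(P[...,0]-c[0])<.07)&(abs(P[...,1]-c[1])<.09)&(P[...,2]>z0)&(P[...,2]<.12)
    q=P[m];print(cv2.minAreaRect((q[:,:2]*1000).astype(np.float32)))
    t=q[abs(q[:,2]-h)<.008];A=np.c_[t[:,:2]-c,np.ones(len(t))];print("plane",np.linalg.lstsq(A,t[:,2],rcond=None)[0].round(3))
print(observe()["time_s"])
E
```

```text
((483.2680969238281, 450.15264892578125), (133.48797607421875, 64.0225830078125), 78.1056900024414)
plane [-0.007 -0.002  0.067]
((668.9313354492188, 175.45211791992188), (85.33157348632812, 55.562843322753906), 88.96701049804688)
plane [-0.005 -0.001  0.087]
22.9
```

View pics/final.png

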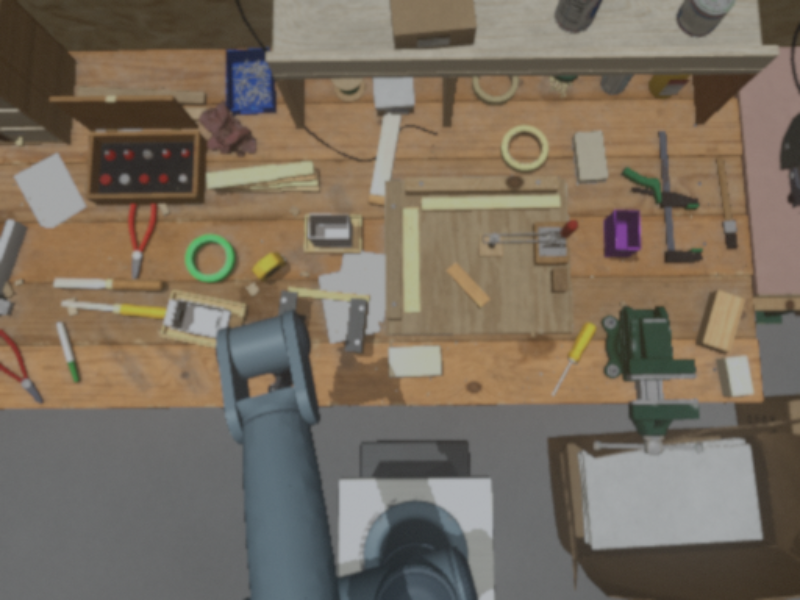

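The final view shows the large bin flat in the large tray (203,320) with its rim at 67 mm, and the small bin flat in the small tray (331,232) with its rim at 87 mm. The sanding block, tape measure and screwdriver haven't moved.

```bash
python3 -c "
from workcell import job_done
print(job_done())"
```

```text
the job is handed in; nothing more can be done
None
```

The bins were separated in the stripper fork, each now stands upright and flat in its own tray, nothing else on the bench was moved, and the job was handed in at about 23 s.

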